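Seat a bearing on an axle stub and hold its circlip spread at the groove

TASK

With the fingers, press the ball bearing that is started on the upright axle stub straight down until it sits fully home on its shoulder and the retaining groove above it is bare. Then pick up the circlip pliers by both handles, squeeze them right to their stop so that the circlip already hooked on their tips spreads, slide it level over the end of the stub, down to the groove just above the bearing, without leaning on the bearing. Finish while holding it there: keep the pliers squeezed and the circlip spread round the groove, do not let it snap in (the fit is checked first), and leave the other things on the bench where they lie.

Things in the scene. Friction and masses are not known exactly. Their poses are not given: they have to be found in the camera images.
- groove (a point): Middle of the retaining groove, on the stub's axis, 63.5 mm above the worktop. Groove: 4 mm tall, 32 mm in diameter. The stub is a plain steel shaft, 35 mm in diameter, upright on a fixed 110 x 110 x 12 mm dark steel base plate (screw heads to 18 mm); a 68 mm foot and a 48 mm shoulder reach up to z = 47 mm, where the bearing seat starts. z points up.
- stub_end (a point): Centre of the flat upper end of the axle stub, on its axis, 80 mm above the worktop. The last 7 mm are a cone, from 35 mm diameter (at 73 mm) to 22 mm at the end.
- bearing_seat (a joint): How far the ball bearing is pushed down the stub, in m: 0 to 0.004 at the start, 0.012 fully home on the shoulder (hard stop). It slides straight down against about 8 N of friction and stays where it is left.
- bearing_top (a point): Centre of the bearing's upper face, on the stub's axis. A steel ball bearing with dark seal round the stub, 62 mm outside, 35 mm bore, 14 mm tall. Its upper face is 69 to 73 mm above the worktop at the start (the groove is hidden) and 61 mm when home; the stub then stands 19 mm proud of it.
- axle_stub: Axle stub with base plate and bearing; origin at the centre of the plate underside, below the stub axis.
- plier_handles (a point): Grasp point midway between the pliers' handles, half-way up (10 mm above the worktop at the start). x points to the tips, z up. The two black handles are 20 mm tall, 11 mm thick, and run from 29 mm ahead of this point to 57 mm behind it. Here they measure 54 mm over the outer faces when open (splayed 0.165 rad each, wider to the rear) and 36 mm, parallel, at the stop.
- pliers: Bent-nose external circlip pliers, loose, lying flat, about 0.23 kg, 205 mm long with the circlip; this is the first lever with all that it carries. Origin on the pivot axis at the underside, 55 mm ahead of the grasp point, 10 mm below it. x points to the tips. The jaws rise to 15.5 mm above the underside.
- squeeze (a joint): Angle by which the pliers are squeezed, in rad: 0 open (circlip relaxed), 0.33 at the stop (circlip fully spread). A spring opens them again: about 3 N at the grasp point when open, 12 N at the stop.
- circlip_centre (a point): Centre of the circlip, mid-thickness; z up. A dark steel C-ring, 3 mm thick, 4 mm broad, hooked for good on the pliers' bent tips (lugs on the handle side), its underside level with the handles' underside. It lies on the centre line, 8.5 mm below the grasp point, 123 mm ahead of it relaxed, about 127 mm ahead of the gripping fingers once squeezed. Opening 34 mm relaxed, 39 mm spread.
- small_bearing: Bystander: loose ball bearing 47 mm wide, 14 mm tall, lying on the worktop.
- open_wrench: Bystander: open-ended wrench 173 mm long, 5 mm thick, lying flat.
- spacer_tube: Bystander: steel tube 25 mm wide, 62 mm tall, standing.
- abrasive_stub: Bystander: brown abrasive roll 22 mm thick, 50 mm long, lying.

How it is judged:
By the outcome, as a careful person would: the job done as asked, in the order asked, and still so for the second after the job is handed in, while the arm keeps its last pose, push and grip.
It also fails if it takes over 40 s, if anything falls off the work surface, if the arm or the gripper's body presses on something with over 40 N, if the wrist force passes 120 N, or if a joint passes its speed limit or range.

ROBOT

A 7-joint arm with a two-finger parallel gripper is mounted at the origin on a cart in front of the work surface, level with it; the furniture and walls round the work are solid. World frame = base frame: x ahead of the robot, y to its left, z up, the work surface at z = 0. Lengths are in m, angles in rad, forces in N, time in s.
With the tool pointing down it reaches from about 0.425 to 0.875 m from the base axis. Payload 4.7 kg.
Tool frame: the origin (TCP) lies midway between the tips of the shut fingers; the grasp point (between the pads) lies 19 mm behind it (bot.pinch_z is the distance from the TCP to the grasp point, in m); x points along the fingers, y is the direction in which the jaws open and shut, and the axes are right-handed (so a half turn about x gives the same grasp; the last joint's range is limited). The gripper opens to 85 mm and grips with 20 to 120 N. Pads are 22 mm wide; open, the fingers measure 114 mm over their backs; the gripper's body (76 mm by 85 mm) begins 54 mm behind the grasp point. The pads swing forward as they close: fully open they stand 13 mm farther back than shut.
Start: joints at [-1.195, 0.321, -0.07, 1.45, 0.023, 1.371, -0.057], TCP at [0.23, 0.608, 0.231] pointing down, gripper open.
Joint ranges: [-2.86, 2.86], [-0.3, 2.09], [-1.38, 1.24], [0.06, 2.45], [-1.56, 4.7], [0.09, 2.05], [-2.69, 2.69]. Speed limits (rad/s): [2.57, 2.57, 3.14, 3.14, 3.14, 3.14, 3.14].

INTERFACE

Orientations are given as a unit quaternion [w, x, y, z].
In Python, from station import bot gives the robot as it stands. Calls block until the motion is done:
- bot.move_to(position, orientation): joint-space move of the TCP to a pose.
- bot.servo_line(position, ori=None, v=0.15, guard=None): straight line of the TCP; ori=None keeps the orientation; v is the mean speed in m/s. With guard (N) it stops when the force on the tool has changed by that much, and returns True; else False.
- bot.move_j(angles): joint-space move.
- bot.set_gripper(opening, force=None): opening from 0.0 (shut) to 1.0 (fully open); force is the grip in N (None keeps the last); returns when the fingers have stopped.
- bot.pause(seconds).
- bot.inverse_kinematics(position, orientation): joint angles nearest the present ones, or None.
- bot.read_camera(name): name is "scene" or "top"; returns a dict with "color" (384x512x3 uint8, red, green, blue), "K" (3x3 intrinsics, pixels), "view" (4x4, takes a point from world to camera coordinates). Camera axes: x right, y up, looking along -z (the intrinsics and any distortion apply to the point x, -y, -z); pixel columns grow to the right and rows downward; lengths in m; the calibration is good to about 2 mm. A picture is of the moment at which its call begins. There is no depth.
A pose or a line that the arm cannot do raises bot.IKError and nothing moves.
- bot.job_done(): hands the job in, once; it reports no verdict.
Readings, each from a call of its own:
- bot.get_clock(): time.
- bot.get_qpos(): joint angles.
- bot.get_qvel(): joint speeds.
- bot.get_effort(): joint torques, N m.
- bot.get_ee_pos(): TCP position.
- bot.get_orientation(): TCP orientation.
- bot.get_wrist_force(): force on the tool from outside, world axes, zero at the start.
- bot.get_wrist_torque(): the same for the moment, N m.
- bot.get_grip_width(): opening from 0.0 (shut) to 1.0 (fully open).
Only numpy, scipy, OpenCV 4.12 (cv2) and the standard library are available. Lean on these libraries where they do the work, as an engineer would, in place of code of your own. Each camera call takes 0.05 s, during which the arm holds its last target. There are 200 camera calls.

## Working session

There is one attempt and no reset: what is moved stays moved. The work goes in short steps, each a Python script; the robot and the scene stay as the last script left them, time stands still between calls to the robot, and variables do not carry over. Pictures are saved under pics/ and viewed, about 8 in all and at most 12, crops included, and the job is handed in when it is done.

```bash
ls; mkdir -p pics
python3 - <<'E'
from station import bot
import cv2,numpy as np
np.set_printoptions(precision=4,suppress=True)
for n in("scene","top"):
    d=bot.read_camera(n); cv2.imwrite(f"pics/{n}0.png",cv2.resize(d["color"][:,:,::-1],(800,600),interpolation=cv2.INTER_CUBIC))
    cv2.imwrite(f"raw_{n}0.png",d["color"][:,:,::-1]); np.savez(f"{n}0.npz",**d)
    print(n,d["K"],d["view"],[k for k in d])
print(bot.get_ee_pos(),bot.get_orientation(),bot.pinch_z,bot.get_clock(),bot.get_grip_width())
E
```

```text
pics
scene [[485.3991   0.     254.2933]
 [  0.     485.3991 194.2378]
 [  0.       0.       1.    ]] [[ 0.8902 -0.4553  0.0135 -0.3712]
 [ 0.2321  0.4788  0.8467 -0.3125]
 [-0.392  -0.7506  0.5319 -0.5736]
 [ 0.      0.      0.      1.    ]] ['color', 'K', 'view']
top [[378.0775   0.     261.4899]
 [  0.     378.0775 191.075 ]
 [  0.       0.       1.    ]] [[ 0.0226 -0.9997  0.0013  0.2308]
 [ 0.97    0.0222  0.242  -0.5821]
 [-0.2419 -0.0042  0.9703 -0.8142]
 [ 0.      0.      0.      1.    ]] ['color', 'K', 'view']
[0.2299 0.6075 0.2303] [ 0.6955  0.1266  0.6956 -0.1278] 0.0187 0.1 1.0028921567910347
```

View pics/scene0.png

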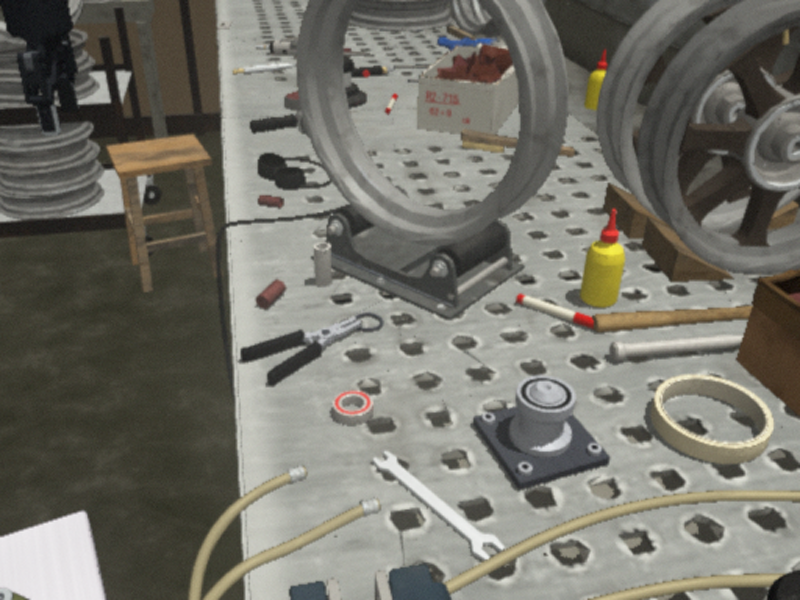

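View pics/top0.png

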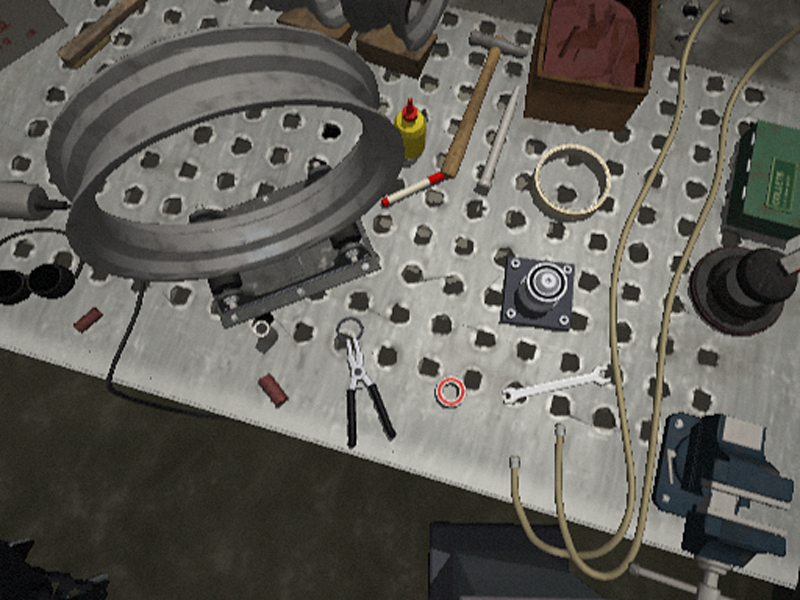

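Scene: the stub is at about (548,388), the pliers' circlip at (369,322), with handles ending at (242,352) and (270,380). Top: stub end at (547,281), circlip at (349,328), pivot at (357,371), handle ends at (352,444) and (392,437). Next I'll take coarse positions from these and enlarge crops.

```bash
cat > h.py <<'E'
import numpy as np,cv2
np.set_printoptions(precision=4,suppress=True)
def ray(d,p):
    R=d["view"][:3,:3];t=d["view"][:3,3];K=d["K"]
    v=np.array([(p[0]-K[0,2])/K[0,0],-(p[1]-K[1,2])/K[1,1],-1.])
    v=R.T@v; return -R.T@t, v/np.linalg.norm(v)
def onz(d,p,z):
    o,v=ray(d,p); return o+v*(z-o[2])/v[2]
def tri(d1,p1,d2,p2):
    (o1,v1),(o2,v2)=ray(d1,p1),ray(d2,p2)
    s=np.linalg.lstsq(np.c_[v1,-v2],o2-o1,rcond=None)[0]
    a,b=o1+s[0]*v1,o2+s[1]*v2; return (a+b)/2,np.linalg.norm(a-b)
def proj(d,X):
    c=d["view"][:3,:3]@np.asarray(X)+d["view"][:3,3]; K=d["K"]
    return np.array([K[0,0]*c[0]/-c[2]+K[0,2],K[1,1]*-c[1]/-c[2]+K[1,2]])
E
python3 - <<'E'
from h import *
S=dict(np.load("scene0.npz"));T=dict(np.load("top0.npz"));k=512/800
f=lambda a,b:tri(S,np.array(a)*k,T,np.array(b)*k)
print("stubend",f((549,386),(547,281)))
print("clip",f((369,322),(349,328)))
for p in [(349,328),(357,371),(352,440),(392,434)]: print(onz(T,np.array(p)*k,.01))
print("cams",ray(S,(0,0))[0],ray(T,(0,0))[0])
def crop(d,c,w,h,s): 
    x,y=int(c[0]*k-w/2),int(c[1]*k-h/2); return cv2.resize(d["color"][y:y+h,x:x+w,::-1],None,fx=s,fy=s,interpolation=cv2.INTER_NEAREST),(x,y)
a,oa=crop(S,(545,395),50,50,6);b,ob=crop(T,(545,285),50,50,6)
c,oc=crop(S,(312,345),100,66,4);e,oe=crop(T,(367,382),66,90,4)
im=np.zeros((600,800,3),np.uint8)
im[:300,:300]=a;im[:300,300:600]=b; im[300:564,:400]=c
e=e[:,:];im[300:300+300,420:420+264]=e[:300]  # top crop rows cut
print(oa,ob,oc,oe);cv2.imwrite("pics/crop1.png",im)
E
```

```text
stubend (array([0.6097, 0.0357, 0.0783]), np.float64(0.00627243701717781))
clip (array([ 0.5451,  0.3386, -0.0021]), np.float64(0.0022925637280349995))
[0.5417 0.3377 0.01  ]
[0.4738 0.322  0.01  ]
[0.3691 0.325  0.01  ]
[0.3794 0.2647 0.01  ]
cams [ 0.1781 -0.4499  0.5747] [0.3624 0.2402 0.9306]
(323, 227) (323, 157) (149, 187) (201, 199)
```

View pics/crop1.png

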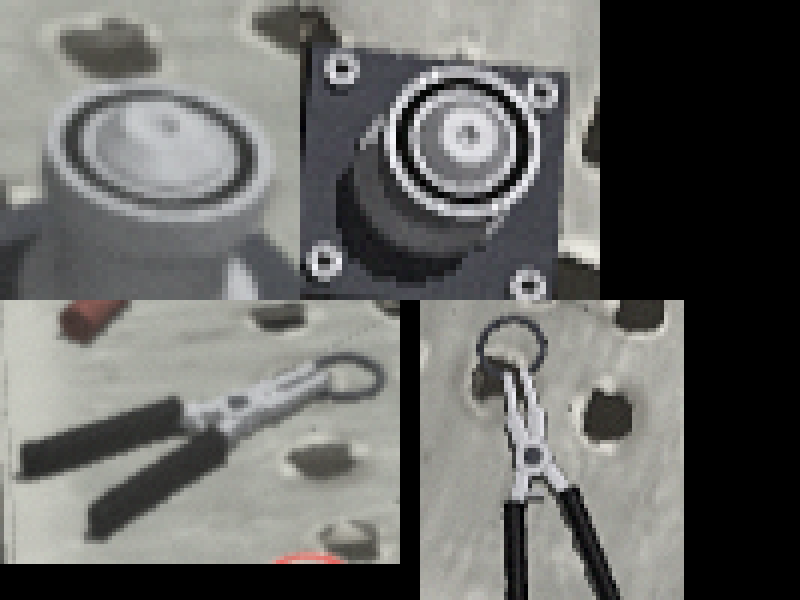

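Crops: bearing seal ring near (349,251) scene raw and (352,180) top raw. Circlip near (236,206) and (224,210), pivot near (229,238) top. I'll refine with ellipse fits and handle masks, then press.

Run:
```python
from h import *
S=dict(np.load("scene0.npz"));T=dict(np.load("top0.npz"))
def blobs(d,x0,y0,x1,y1,lo,hi,inv=False,up=4,minA=3):
    g=cv2.cvtColor(d["color"],cv2.COLOR_RGB2GRAY)[y0:y1,x0:x1]
    g=cv2.resize(g,None,fx=up,fy=up,interpolation=cv2.INTER_CUBIC)
    m=((g>=lo)&(g<=hi)).astype(np.uint8)
    cs,h=cv2.findContours(m,cv2.RETR_CCOMP,cv2.CHAIN_APPROX_NONE)
    out=[]
    for i,c in enumerate(cs):
        A=cv2.contourArea(c)/up**2
        if A>minA and len(c)>5:
            (cx,cy),ax,an=cv2.fitEllipse(c); out.append((((cx+.5)/up-.5+x0,(cy+.5)/up-.5+y0),np.array(ax)/up,A,h[0][i][3]>=0,c))
    return out
for n,d,b,hi in(("S",S,(328,238,371,265),110),("T",T,(336,166,366,195),60)):
    for e in blobs(d,*b,0,hi,minA=25): print(n,"seal",np.round(e[0],2),e[1],e[2],e[3])
for n,d,b in(("S",S,(215,195,250,218)),("T",T,(212,200,236,222))):
    for e in blobs(d,*b,0,105,minA=12): print(n,"clip",np.round(e[0],2),e[1],e[2],e[3])
# handles in top
hs=[]
for e in blobs(T,215,240,262,295,0,60,minA=40):
    c=e[4].reshape(-1,2); P=np.array([onz(T,((q[0]+.5)/4-.5+215,(q[1]+.5)/4-.5+240),.014)[:2] for q in c])
    r=cv2.minAreaRect((P*1e3).astype(np.float32)); box=cv2.boxPoints(r); print("handle",r)
for p in [(351,179.3)]: print(onz(T,p,.08))
print("pivot",onz(T,(229,237.3),.0155))
```

```text
S seal [340.32 259.13] [11.7945 28.3329] 80.4375 False
S seal [349.09 251.48] [17.9987 30.296 ] 118.15625 False
T seal [515.73 -28.7 ] [105.2777 562.6515] 36.9375 False
T seal [349.72 180.12] [20.2534 22.0264] 350.15625 False
T seal [349.72 180.1 ] [18.1486 19.2586] 274.09375 True
S clip [229.56 208.03] [11.9092 32.5628] 95.46875 False
T clip [222.6  212.05] [15.1195 20.9456] 132.8125 False
handle ((347.7073974609375, 324.05987548828125), (15.29642105102539, 49.5704231262207), 1.2925747632980347)
handle ((402.23291015625, 327.90283203125), (87.13887023925781, 13.315877914428711), 3.2323124408721924)
handle ((413.0477294921875, 282.6234130859375), (87.31503295898438, 15.1430025100708), 24.202880859375)
[0.6077 0.0354 0.08  ]
pivot [0.4735 0.3203 0.0155]
```

Run:
```python
from h import *
S=dict(np.load("scene0.npz"));T=dict(np.load("top0.npz"))
X=tri(S,(349.0,251.2),T,(349.72,180.1));print("bearing_top",X)
print("at z=.071",onz(S,(349.,251.2),.071),onz(T,(349.72,180.1),.071))
print("stubend",tri(S,(350.8,247.3),T,(350.6,179.2)), onz(S,(350.8,247.3),.08),onz(T,(350.6,179.2),.08))
print("clip", tri(S,(235.6,205.6),T,(223.5,210)),onz(S,(235.6,205.6),.0015),onz(T,(223.5,210),.0015))
# screw-head mean (plate centre) top view, z=.018
q=np.array([[342,69],[544,93],[323,262],[527,286]])/6.; q=q+[323-50-.5,157-.5]
P=np.array([onz(T,a,.018) for a in q]);print(P,P.mean(0))
# handles heights: rear-end of handles in both
```

```text
bearing_top (array([0.6091, 0.0359, 0.0705]), np.float64(0.0015274393857761528))
at z=.071 [0.6095 0.0353 0.071 ] [0.6082 0.0363 0.071 ]
stubend (array([0.6099, 0.0352, 0.0785]), np.float64(0.0034165034899476267)) [0.6106 0.0336 0.08  ] [0.6079 0.0364 0.08  ]
clip (array([ 0.5441,  0.3382, -0.0002]), np.float64(0.0013669418151246663)) [0.5437 0.3357 0.0015] [0.5431 0.3382 0.0015]
[[ 0.654   0.0738  0.018 ]
 [ 0.6454 -0.0108  0.018 ]
 [ 0.5705  0.0834  0.018 ]
 [ 0.5623 -0.0003  0.018 ]] [0.608  0.0365 0.018 ]
```

```bash
cat >> h.py <<'E'
from scipy.spatial.transform import Rotation as Rn
def down(a):
    "tool pointing down, jaw axis y at world angle a"
    x=np.array([0,0,-1.]);y=np.array([np.cos(a),np.sin(a),0]);q=Rn.from_matrix(np.c_[x,y,np.cross(x,y)]).as_quat()
    return [q[3],q[0],q[1],q[2]]
E
python3 - <<'E'
from h import *
from station import bot
q=bot.get_orientation();R=Rn.from_quat([q[1],q[2],q[3],q[0]]).as_matrix();print(R, bot.get_qpos())
A=np.array([.6085,.036])
for a in (np.pi/2,-np.pi/2):
    print("way",bot.inverse_kinematics([.38,.26,.28],down(a)))
    print("press",bot.inverse_kinematics([*A,.12],down(a)))
    for y in(0.236,0,-.3,.3,-.8):
        d=np.array([np.cos(y),np.sin(y)])
        print(y,bot.inverse_kinematics([*(A-.127*d),.1],down(y+a)))
E
```

```text
[[-0.0005  0.3539  0.9353]
 [-0.0016  0.9353 -0.3539]
 [-1.     -0.0017  0.0001]] [-1.195   0.3218 -0.0701  1.4515  0.0226  1.3708 -0.0569]
way [-0.7671 -0.1072  0.101   1.8233  0.0109  1.4249  0.9025]
press [-0.4814  0.3301  0.4573  1.7067 -0.1581  1.1414  1.5913]
0.236 [-0.5975  0.0811  0.5545  2.0253 -0.0493  1.0478  1.787 ]
0 [-0.6114  0.075   0.5027  2.0288 -0.0417  1.0474  1.4817]
-0.3 [-0.6213  0.097   0.44    2.0049 -0.0476  1.0493  1.1114]
0.3 [-0.593   0.0866  0.5685  2.021  -0.0538  1.0482  1.8714]
-0.8 [-0.6365  0.1889  0.383   1.9052 -0.0804  1.0623  0.5503]
way [-0.9838 -0.1202  0.2995  1.8298  0.0358  1.4268 -2.2623]
press [-0.6137  0.3542  0.6233  1.7113 -0.2239  1.1481 -1.4982]
0.236 [-0.6715  0.0831  0.6329  2.0274 -0.0567  1.0478 -1.3467]
0 [-0.6831  0.0761  0.5782  2.0309 -0.048   1.0474 -1.6531]
-0.3 [-0.6943  0.0987  0.5176  2.0072 -0.0562  1.0493 -2.0215]
0.3 [-0.6598  0.0888  0.6394  2.0229 -0.0611  1.0482 -1.2625]
-0.8 [-1.2182  0.3095  1.0728  1.9214 -0.3069  1.0885 -2.391 ]
```

Run:
```python
from h import *
from station import bot
a=np.pi/2; A=[.6085,.036]
bot.move_to([.38,.26,.25],down(a)); bot.move_to([*A,.15],down(a))
bot.set_gripper(.5,60); print("w",bot.get_grip_width())
bot.servo_line([*A,.085],v=.08); f0=bot.get_wrist_force(); print(bot.get_ee_pos(),f0)
hit=bot.servo_line([*A,.045],v=.025,guard=30); p=bot.get_ee_pos();print(hit,p,bot.get_wrist_force(),bot.get_wrist_torque(),bot.get_clock())
d=bot.read_camera("scene"); cv2.imwrite("pics/press.png",cv2.resize(d["color"][180:290,270:430,::-1],None,fx=5,fy=5,interpolation=cv2.INTER_CUBIC))
```

```text
w 0.4984872404220734
[0.609  0.036  0.0855] [0.0676 0.8124 0.4558]
True [0.6086 0.036  0.0592] [-1.9246  0.0841  5.7639] [-0.1247  0.2558 -0.0516] 5.3167
```

View pics/press.png

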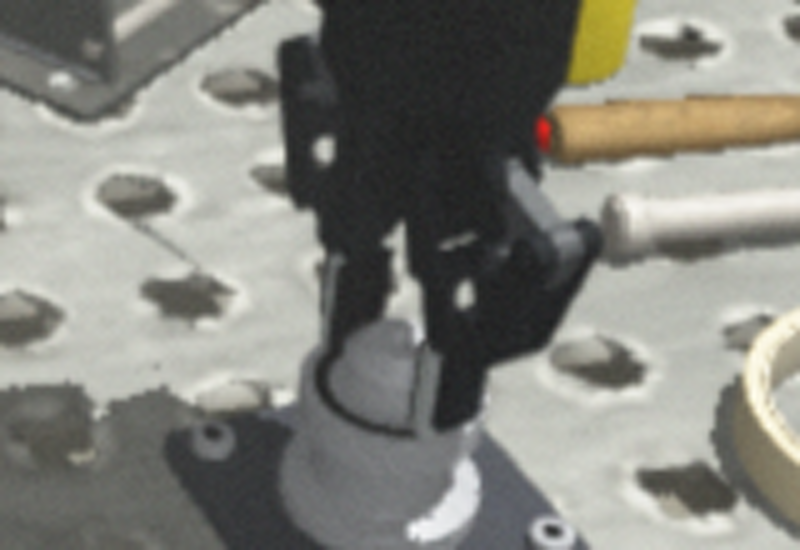

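The fingers straddle the stub on the bearing face (tip at about (420,430)). The guard stopped at TCP z=0.0592, so I'll press again to confirm the stop is hard.

Run:
```python
from h import *
from station import bot
A=[.6085,.036]
for g in (30,40):
    hit=bot.servo_line([*A,.045],v=.015,guard=g);print(hit,bot.get_ee_pos(),bot.get_wrist_force())
bot.servo_line([*A,.13],v=.15)
bot.set_gripper(1.0); bot.move_to([.46,.12,.25],down(np.pi/2)); print(bot.get_clock(),bot.get_wrist_force())
ims=[]
for n in("scene","top"):
    d=bot.read_camera(n);np.savez(n+"1.npz",**d);ims.append(d["color"])
im=np.hstack([cv2.resize(ims[0][227:277,323:373,::-1],(400,400),interpolation=cv2.INTER_CUBIC),cv2.resize(ims[1][157:207,323:373,::-1],(400,400),interpolation=cv2.INTER_CUBIC)])
cv2.imwrite("pics/home.png",im)
```

```text
True [0.6086 0.0359 0.0592] [-2.4608 -0.1219  5.5885]
True [0.6087 0.0359 0.0592] [-1.6     0.2076  6.6773]
8.2583 [ 0.4745 -0.358  -0.4123]
```

View pics/home.png

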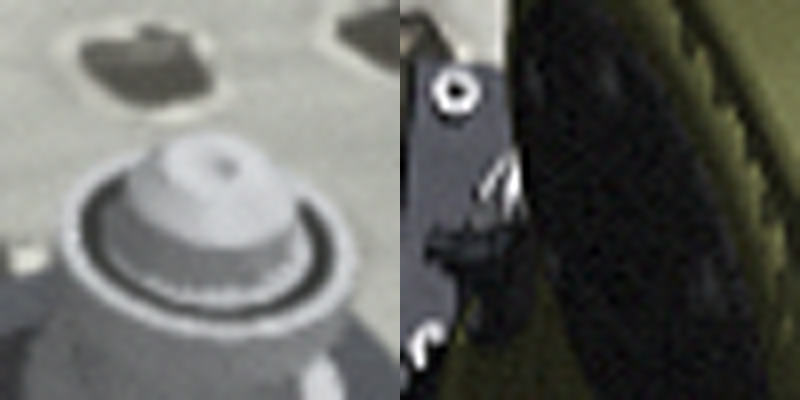

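The bearing is home: the stub stands well proud, seal ring centre is at about (207,240) in the left crop, and the hard stop repeated at the same z. Now the pliers.

Run:
```python
from h import *
from station import bot
S=dict(np.load("scene1.npz"))
print("pred ring home/start px",(proj(S,[.6085,.036,.061])-[323,227]+.5)*8,(proj(S,[.6085,.036,.0705])-[323,227]+.5)*8)
y=.236;G=[.422,.308];o=down(y+np.pi/2)
bot.move_to([*G,.12],o)
hit=bot.servo_line([*G,.0015],v=.1,guard=12);print(hit,bot.get_ee_pos(),bot.get_wrist_force())
if not hit:
    bot.set_gripper(0.0,70);print("grip",bot.get_grip_width(),bot.get_ee_pos(),bot.get_wrist_force(),bot.get_wrist_torque())
    bot.pause(.2)
    d=bot.read_camera("scene");np.savez("scene2.npz",**d);e=bot.read_camera("top");np.savez("top2.npz",**e)
    cv2.imwrite("pics/grip.png",np.hstack([cv2.resize(d["color"][160:260,140:260,::-1],(480,400),interpolation=cv2.INTER_CUBIC),cv2.resize(e["color"][190:290,190:270,::-1],(320,400),interpolation=cv2.INTER_CUBIC)]))
print(bot.get_clock())
```

```text
pred ring home/start px [200.3347 234.7176] [205.6563 198.8592]
False [0.4225 0.3084 0.0022] [-0.7818  0.2504  0.1961]
grip 0.3882754525660488 [0.4232 0.31   0.0042] [-2.7385  0.4423 13.2859] [-0.0179  0.6386 -0.0383]
11.4417
```

View pics/grip.png

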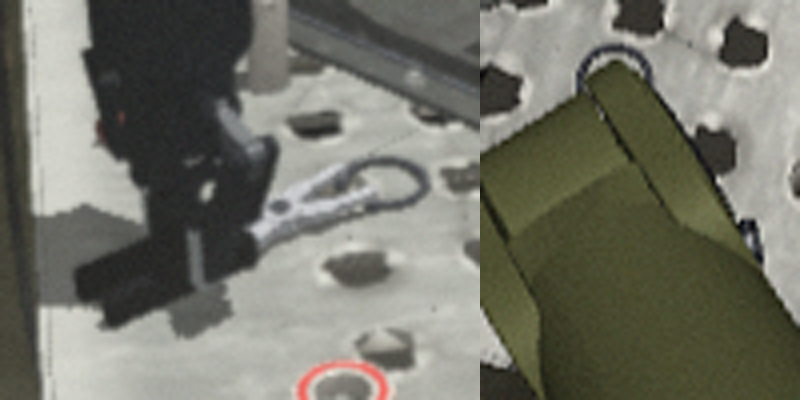

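Pliers squeezed: the handles now look parallel and the circlip ring sits at about (387,183) in the left crop, still flat on the bench. Now lift and carry above the stub.

```bash
cat >> h.py <<'E'
def look(bot,tag):
    ims=[]
    for n,(x,y) in(("scene",(349,245)),("top",(350,180))):
        d=bot.read_camera(n);np.savez(n+tag+".npz",**d);ims.append(cv2.resize(d["color"][y-40:y+40,x-40:x+40,::-1],(400,400),interpolation=cv2.INTER_CUBIC))
    cv2.imwrite(f"pics/{tag}.png",np.hstack(ims))
E
python3 - <<'E'
from h import *
from station import bot
A=np.array([.6085,.036]);y=.5;d=np.array([np.cos(y),np.sin(y)]);G=A-.127*d;print(G)
p=bot.get_ee_pos()
bot.servo_line([p[0],p[1],.03],v=.05);print(bot.get_ee_pos(),bot.get_grip_width(),bot.get_wrist_force(),bot.get_wrist_torque())
bot.servo_line([p[0],p[1],.14],v=.15)
bot.servo_line([*G,.14],down(y+np.pi/2),v=.15)
bot.servo_line([*G,.100],v=.1)
bot.pause(.3);print(bot.get_ee_pos(),bot.get_grip_width(),bot.get_wrist_force(),bot.get_wrist_torque(),bot.get_clock())
look(bot,"a3")
E
```

```text
[ 0.497  -0.0249]
[0.423  0.3099 0.0298] 0.38307059490557754 [-0.3391 -0.1736 -2.6644] [-0.0097  0.0798 -0.0118]
[ 0.4975 -0.0249  0.1006] 0.38417418839111667 [ 0.7897 -0.4723 -2.0961] [ 0.0195 -0.0143 -0.0011] 16.3333
```

View pics/a3.png

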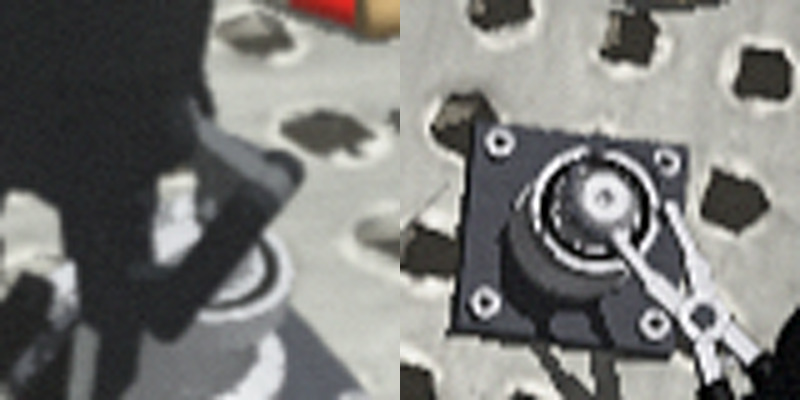

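Top view: the stub end is at about (605,198) and the jaws come in from lower right, but the circlip merges with the dark seal. The scene camera is blocked by the gripper. I'll swing the yaw to 0.1 so that both cameras see it.

Run:
```python
from h import *
from station import bot
A=np.array([.6085,.036]);y=.1;d=np.array([np.cos(y),np.sin(y)]);G=A-.127*d;print(G)
p=bot.get_ee_pos()
bot.servo_line([*p[:2],.12],v=.15)
bot.servo_line([*G,.12],down(y+np.pi/2),v=.15)
bot.pause(.3);print(bot.get_ee_pos(),bot.get_clock())
look(bot,"a4")
S=dict(np.load("scenea4.npz"));T=dict(np.load("topa4.npz"))
for z in(.08,.061,.1173): print(z,(proj(S,[*A,z])-[309,205]+.5)*5,(proj(T,[*A,z])-[310,140]+.5)*5+[400,0])
```

```text
[0.4821 0.0233]
[0.4823 0.0226 0.12  ] 17.5833
0.08 [201.9034 211.5912] [606.2104 197.2298]
0.061 [195.2092 256.6985] [597.0435 208.0992]
0.1173 [215.5519 119.6244] [625.3659 174.5164]
```

View pics/a4.png

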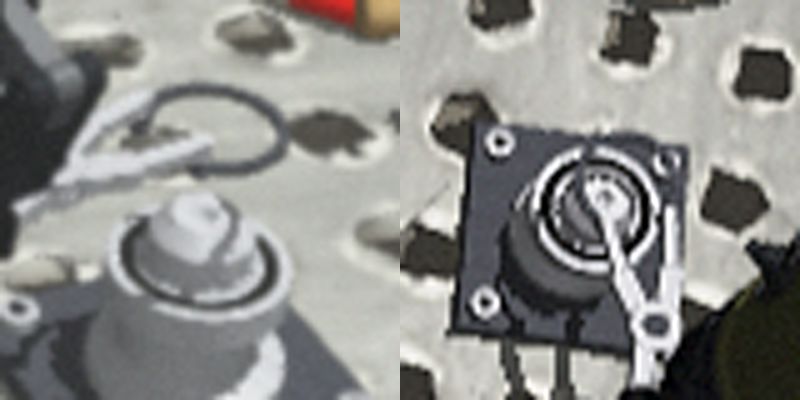

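Scene: the circlip ring is cleanly visible, centred near (217,128), with the stub end at (210,213). In the top view the ring blends into the bearing and plate, so I'll enlarge and difference the top view before moving.

Run:
```python
from h import *
T0=np.load("top0.npz")["color"].astype(int);T4=np.load("topa4.npz")["color"];T3=np.load("topa3.npz")["color"]
c=lambda t:t[150:205,320:375]
a=cv2.resize(np.clip(c(T4).astype(float)*1.6+20,0,255).astype(np.uint8)[:,:,::-1],(400,400),interpolation=cv2.INTER_CUBIC)
b=cv2.resize(np.clip(128+(c(T4).astype(int)-c(T3))*1.5,0,255).astype(np.uint8)[:,:,::-1],(400,400),interpolation=cv2.INTER_CUBIC)
cv2.imwrite("pics/t4.png",np.hstack([a,b]))
# scene ring fit: dark ring on bright bench, hull of right part
S=dict(np.load("scenea4.npz"));g=cv2.cvtColor(S["color"],cv2.COLOR_RGB2GRAY)[215:245,332:372]
g=cv2.resize(g,None,fx=4,fy=4,interpolation=cv2.INTER_CUBIC);m=(g<105).astype(np.uint8)
for q in cv2.findContours(m,cv2.RETR_CCOMP,cv2.CHAIN_APPROX_NONE)[0]:
    if len(q)>60:
        x,y,w,h=cv2.boundingRect(q);print(len(q),cv2.contourArea(q)/16,np.array([x,y,x+w,y+h])/4+[332,215,332,215],[np.array(v)/4 for v in cv2.fitEllipse(q)[:2]])
```

```text
64 12.5 [333.75 228.5  339.   234.  ] [array([ 4.4622, 16.1749]), array([2.991, 6.388])]
467 100.40625 [340.   222.25 372.   240.5 ] [array([18.6987, 16.0866]), array([15.9867, 37.3512])]
```

View pics/t4.png

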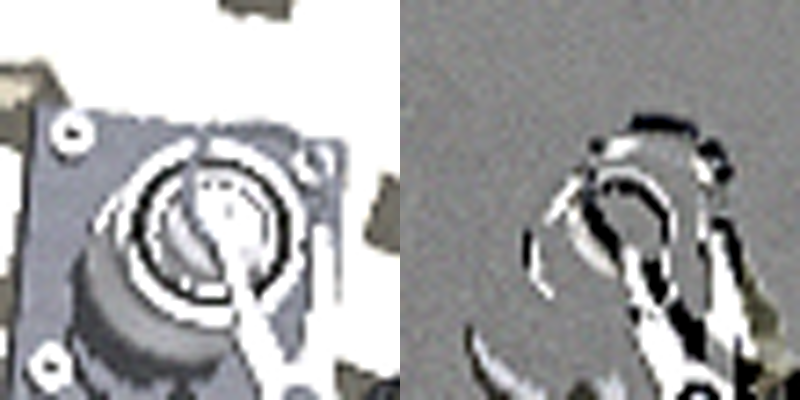

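The difference image shows the ring's far edge at about (662,118), so the circlip sits a few mm short. I'll measure it cleanly in both views over plain bench, shifted 0.1 m in y.

```bash
cat >> h.py <<'E'
from scipy.optimize import least_squares
def clipfit(d,guess,z,thr=105,yaw=.1,it=3):
    "dark ring pixels cast on plane z, circle of mean radius 21.5 mm"
    g=cv2.cvtColor(d["color"],cv2.COLOR_RGB2GRAY);c=np.array(guess[:2],float)
    for band in(.010,.006,.004)[:it]:
        px=proj(d,[*c,z]).astype(int);P=[]
        for v in range(px[1]-22,px[1]+23):
            for u in range(px[0]-28,px[0]+29):
                if g[v,u]<thr:
                    X=onz(d,(u,v),z)[:2]-c;r=np.hypot(*X);th=np.arctan2(X[1],X[0])-yaw
                    if abs(r-.0215)<band and np.cos(th)>-.5:P.append(X+c)
        P=np.array(P)
        if len(P)<15:return c,len(P),np.nan
        s=least_squares(lambda q:np.hypot(*(P-q).T)-.0215,c,loss="soft_l1",f_scale=.0015);c=s.x
    return c,len(P),np.sqrt(np.mean(s.fun**2))
E
python3 - <<'E'
from h import *
from station import bot
p=bot.get_ee_pos();bot.servo_line([.4821,.1233,.12],v=.2);bot.pause(.2);q=bot.get_ee_pos();print(q)
look(bot,"a5")
S=dict(np.load("scenea5.npz"));T=dict(np.load("topa5.npz"));S4=dict(np.load("scenea4.npz"))
im=[]
for d in(S,T):
    u,v=proj(d,[.6085,.136,.117]).astype(int);im.append(cv2.resize(d["color"][v-25:v+25,u-25:u+25,::-1],(400,400),interpolation=cv2.INTER_CUBIC))
cv2.imwrite("pics/c5.png",np.hstack(im))
for thr in(85,105):
    for z in(.1165,.118): print(thr,z,"S",clipfit(S,[.6085,.136],z,thr),"T",clipfit(T,[.6085,.136],z,thr),"S4",clipfit(S4,[.6085,.036],z,thr))
print(bot.get_clock())
E
```

```text
[0.4823 0.1216 0.12  ]
85 0.1165 S (array([0.6043, 0.1309]), 28, np.float64(0.001281897670028673)) T (array([0.6078, 0.1328]), 64, np.float64(0.0022263619515538917)) S4 (array([0.6119, 0.0254]), 29, np.float64(0.0022740752930734834))
85 0.118 S (array([0.6029, 0.129 ]), 28, np.float64(0.0012832588033344023)) T (array([0.6075, 0.1327]), 65, np.float64(0.0022725363776694906)) S4 (array([0.6103, 0.0238]), 28, np.float64(0.002198478184883414))
105 0.1165 S (array([0.605 , 0.1312]), 73, np.float64(0.0017175374946263578)) T (array([0.6061, 0.1333]), 80, np.float64(0.002078477225231902)) S4 (array([0.6063, 0.0327]), 80, np.float64(0.0014732239503521065))
105 0.118 S (array([0.6035, 0.1293]), 73, np.float64(0.0017173984117002659)) T (array([0.6058, 0.1333]), 81, np.float64(0.0021375161344869037)) S4 (array([0.6048, 0.0312]), 80, np.float64(0.0014677368078065797))
18.6333
```

View pics/c5.png

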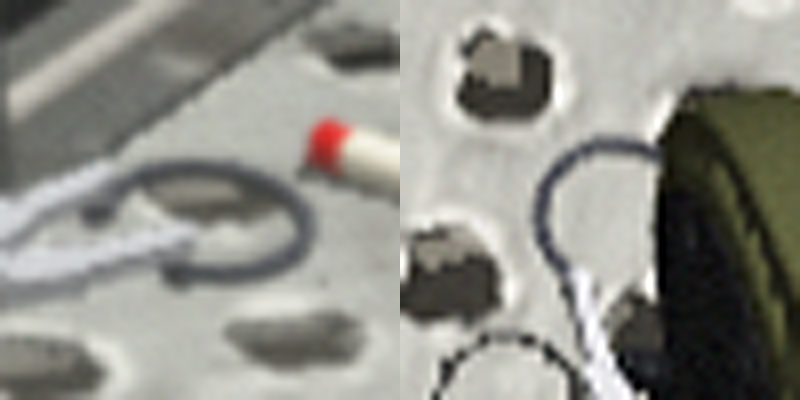

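Run:
```python
from h import *
T=dict(np.load("topa5.npz"));S=dict(np.load("scenea5.npz"));S4=dict(np.load("scenea4.npz"))
def arc(d,c,z,win,thr,fr):
    g=cv2.cvtColor(d["color"],cv2.COLOR_RGB2GRAY).astype(float);P=[];W=[]
    x0,y0,x1,y1=win
    for v in range(y0,y1):
        for u in range(x0,x1):
            X=onz(d,(u,v),z)[:2];r=np.hypot(*(X-c))
            if .0155<r<.0275 and g[v,u]<thr:P.append(X);W.append(thr-g[v,u])
    P=np.array(P);W=np.array(W)/max(W)
    f=(lambda q:(np.hypot(*(P-q[:2]).T)-q[2])*W) if fr else (lambda q:(np.hypot(*(P-q).T)-.0215)*W)
    s=least_squares(f,[*c,.0215] if fr else c,loss="soft_l1",f_scale=.001);return s.x,len(P),np.sqrt(np.mean(s.fun**2))
u,v=proj(T,[.6085,.136,.117]).astype(int);ox,oy=u-25,v-25
win=(ox+16,oy+15,ox+31,oy+33)
c=np.array([.607,.1335])
for z in(.115,.1165):
  for thr in(125,140):
    for fr in(0,1):
        q=c
        for _ in range(3): r=arc(T,q,z,win,thr,fr);q=r[0][:2]
        print("T",z,thr,r)
# scene: right-hand arc windows
for n,d,c in(("S5",S,[.605,.131]),("S4",S4,[.606,.0325])):
  for z in(.115,.1165):
    for fr in(0,1):
        q=np.array(c)
        u,v=proj(d,[*q,z]).astype(int)
        for _ in range(3): r=arc(d,q,z,(u-7,v-14,u+20,v+15),115,fr);q=r[0][:2]
        print(n,z,r)
```

```text
T 0.115 125 (array([0.606 , 0.1344]), 45, np.float64(0.00041585555506677333))
T 0.115 125 (array([0.6058, 0.1342, 0.0217]), 45, np.float64(0.00041404472350447093))
T 0.115 140 (array([0.606 , 0.1344]), 51, np.float64(0.0005042745570367278))
T 0.115 140 (array([0.6059, 0.1343, 0.0216]), 51, np.float64(0.0005037083514486491))
T 0.1165 125 (array([0.6055, 0.1346]), 45, np.float64(0.00041446004221073096))
T 0.1165 125 (array([0.6054, 0.1344, 0.0216]), 45, np.float64(0.00041328214826152296))
T 0.1165 140 (array([0.6055, 0.1345]), 51, np.float64(0.0005030328214643544))
T 0.1165 140 (array([0.6055, 0.1345, 0.0216]), 51, np.float64(0.0005027810048090422))
S5 0.115 (array([0.6058, 0.133 ]), 117, np.float64(0.0010544886228224593))
S5 0.115 (array([0.6061, 0.1329, 0.0212]), 116, np.float64(0.000993497189075779))
S5 0.1165 (array([0.6043, 0.1311]), 117, np.float64(0.0010564741092193946))
S5 0.1165 (array([0.6047, 0.131 , 0.0212]), 116, np.float64(0.0009902204869634247))
S4 0.115 (array([0.6078, 0.0335]), 113, np.float64(0.0011376332342707403))
S4 0.115 (array([0.6073, 0.0339, 0.022 ]), 111, np.float64(0.0010228538079219548))
S4 0.1165 (array([0.6064, 0.032 ]), 113, np.float64(0.001127118720952913))
S4 0.1165 (array([0.6059, 0.0323, 0.0219]), 112, np.float64(0.0010348240655280506))
```

Measured: circlip about (−2.5, −1.0) mm off the stub axis (both cameras agree), with possible droop of 1–2.5 mm. I'll calibrate its height by a light touch on clear bench rather than on the bearing.

Run:
```python
from h import *
from station import bot
T=dict(np.load("top0.npz"));k=.64
b=onz(T,np.array((451,391))*k,.014)[:2];w=onz(T,np.array((510,396))*k,.005)[:2];print("small",b,"wrench end",w)
# gripper line point nearest
p=bot.get_ee_pos();print(p,bot.get_wrist_force())
u=np.array([np.cos(.1),np.sin(.1)])
for o in(b,w):
    r=o-p[:2];print("along",r@u,"side",u[0]*r[1]-u[1]*r[0])
```

```text
small [0.4458 0.1757] wrench end [0.441  0.0835]
[0.4822 0.1222 0.12  ] [-0.152  -0.303  -2.0051]
along -0.030859490559366445 side 0.05682490323745281
along -0.04483682766159935 side -0.03442166143422262
```

Run:
```python
from h import *
from station import bot
G=[.545,.15];bot.servo_line([*G,.12],v=.2);bot.servo_line([*G,.016],v=.12);bot.pause(.15)
f=bot.get_wrist_force();t=bot.get_wrist_torque();print(bot.get_ee_pos(),f,t)
hit=bot.servo_line([*G,.001],v=.015,guard=2.0);print(hit,bot.get_ee_pos(),bot.get_wrist_force()-f,bot.get_wrist_torque()-t,bot.get_clock())
bot.pause(.15);print(bot.get_ee_pos(),bot.get_wrist_force()-f)
```

```text
[0.5457 0.1503 0.017 ] [ 0.4934 -0.2896 -1.6478] [-0.0194  0.0053  0.015 ]
True [0.5449 0.15   0.0043] [-1.4441 -0.0098  6.2984] [0.1014 0.0343 0.0294] 21.0417
[0.5449 0.1499 0.0043] [-0.9729  0.0694  6.9028]
```

Contact at TCP z=0.0043 with almost no pitching moment: the load is under the handles, the nose does not droop, so circlip centre z ≈ TCP − 2.8 mm. Now back over the stub with the correction.

```bash
cat >> h.py <<'E'
def fine(bot,tgt,n=3,v=.03,guard=None):
    "cancel static position error"
    c=np.array(tgt,float)
    for i in range(n):
        if bot.servo_line(list(c),v=v,guard=guard):return True
        bot.pause(.08);e=np.array(tgt)-bot.get_ee_pos()
        if np.abs(e).max()<.0003:break
        c=c+.8*e
    return False
E
python3 - <<'E'
from h import *
from station import bot
bot.servo_line([.545,.15,.12],v=.2);bot.servo_line([.4848,.0236,.12],v=.2)
fine(bot,[.4848,.0236,.095]);print(bot.get_ee_pos(),bot.get_orientation(),down(.1+np.pi/2),bot.get_grip_width(),bot.get_clock())
look(bot,"a6")
E
```

```text
[0.485  0.0236 0.0953] [ 0.7054 -0.0356  0.7071  0.0351] [np.float64(0.7062230818371107), np.float64(-0.03534060950936697), np.float64(0.7062230818371107), np.float64(0.03534060950936697)] 0.3829488227178996 23.8417
```

View pics/a6.png

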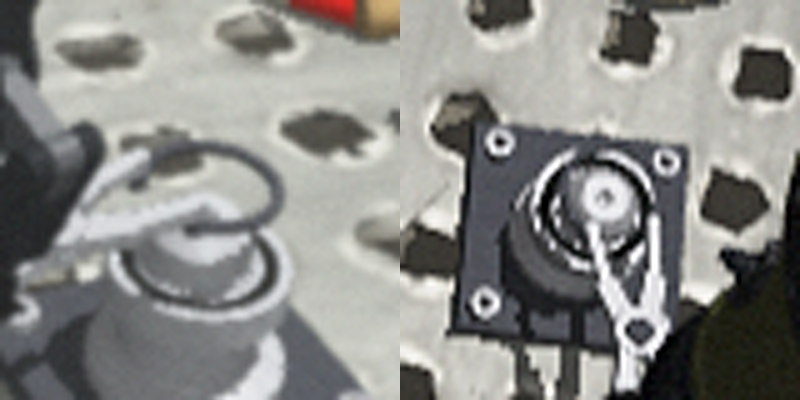

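The ring is now about concentric over the stub end (ring right edge (284,190), stub end (210,213)). A quick numeric check with the arc fit, using the scene camera, then descend in guarded steps.

Run:
```python
from h import *
S=dict(np.load("scenea6.npz"));S4=dict(np.load("scenea4.npz"))
def arc(d,c,z,thr=115,lo=-60,hi=100):
    g=cv2.cvtColor(d["color"],cv2.COLOR_RGB2GRAY).astype(float);u0,v0=proj(d,[*c,z]).astype(int);P=[];W=[]
    for v in range(v0-15,v0+16):
        for u in range(u0-20,u0+21):
            X=onz(d,(u,v),z)[:2]-c;r=np.hypot(*X);th=np.degrees(np.arctan2(X[1],X[0]))
            if .0165<r<.0265 and g[v,u]<thr and lo<th<hi:P.append(X+c);W.append(thr-g[v,u])
    P=np.array(P);W=np.array(W)/max(W)
    s=least_squares(lambda q:(np.hypot(*(P-q).T)-.0216)*W,c,loss="soft_l1",f_scale=.001);return s.x,len(P),np.sqrt(np.mean(s.fun**2))
for n,d,c,zs in(("S4",S4,[.607,.0335],(.115,.117)),("S6",S,[.6095,.0345],(.0902,.0922))):
    for z in zs:
        for lim in((-60,100),(-90,60)):
            q=np.array(c)
            for _ in range(3):r=arc(d,q,z,115,*lim);q=r[0]
            print(n,z,lim,r)
```

```text
S4 0.115 (-60, 100) (array([0.6078, 0.0337]), 71, np.float64(0.0010599292045628303))
S4 0.115 (-90, 60) (array([0.6077, 0.0336]), 63, np.float64(0.00108212440219322))
S4 0.117 (-60, 100) (array([0.6058, 0.0315]), 72, np.float64(0.0010427596374204986))
S4 0.117 (-90, 60) (array([0.6057, 0.0316]), 63, np.float64(0.0010817704050642097))
S6 0.0902 (-60, 100) (array([0.6099, 0.0337]), 69, np.float64(0.0010043597475334113))
S6 0.0902 (-90, 60) (array([0.6095, 0.0353]), 51, np.float64(0.0004966232336463606))
S6 0.0922 (-60, 100) (array([0.6081, 0.0317]), 70, np.float64(0.0010039551376364953))
S6 0.0922 (-90, 60) (array([0.6076, 0.0333]), 51, np.float64(0.0004927360058995737))
```

Run:
```python
from h import *
from station import bot
f0=bot.get_wrist_force();t0=bot.get_wrist_torque()
for z in(.083,.076,.071):
    h=fine(bot,[.4848,.0236,z],n=2,v=.03,guard=3);bot.pause(.1)
    print(h,bot.get_ee_pos(),bot.get_wrist_force()-f0,bot.get_wrist_torque()-t0,bot.get_grip_width(),bot.get_clock())
    if h:break
look(bot,"a7")
S=dict(np.load("scenea7.npz"));T=dict(np.load("topa7.npz"))
im=[cv2.resize(d["color"][y-22:y+22,x-22:x+22,::-1],(400,400),interpolation=cv2.INTER_CUBIC) for d,(x,y) in((S,(350,252)),(T,(352,181)))]
cv2.imwrite("pics/c7.png",np.hstack(im))
```

```text
False [0.485  0.0236 0.0831] [0.4244 1.0641 1.4383] [-0.0707 -0.0769  0.0308] 0.38486551307020744 24.675
False [0.4849 0.0236 0.0761] [0.9729 1.1899 1.3601] [-0.0786 -0.0505  0.0507] 0.38407189374335515 25.2417
False [0.4849 0.0236 0.071 ] [0.9013 1.2106 1.6548] [-0.0341  0.02   -0.0052] 0.3881964454859076 25.7417
```

Free of contact so far, with the circlip already below the cone (clip z≈0.068). I'll go to the groove height with a tighter guard and take the last look.

Run:
```python
from h import *
from station import bot
f0=bot.get_wrist_force();t0=bot.get_wrist_torque()
h=fine(bot,[.4848,.0236,.0665],n=3,v=.015,guard=2.5);bot.pause(.3)
print(h,bot.get_ee_pos(),bot.get_wrist_force()-f0,bot.get_wrist_torque()-t0,bot.get_grip_width(),bot.get_clock())
look(bot,"a8")
S=dict(np.load("scenea8.npz"));T=dict(np.load("topa8.npz"))
im=[cv2.resize(d["color"][y-22:y+22,x-22:x+22,::-1],(400,400),interpolation=cv2.INTER_CUBIC) for d,(x,y) in((S,(350,252)),(T,(352,181)))]
cv2.imwrite("pics/c8.png",np.hstack(im))
```

```text
False [0.4848 0.0236 0.0665] [-0.4077  0.2137 -0.0681] [ 0.0187 -0.0549  0.0221] 0.3853776733025921 26.675
```

View pics/c8.png

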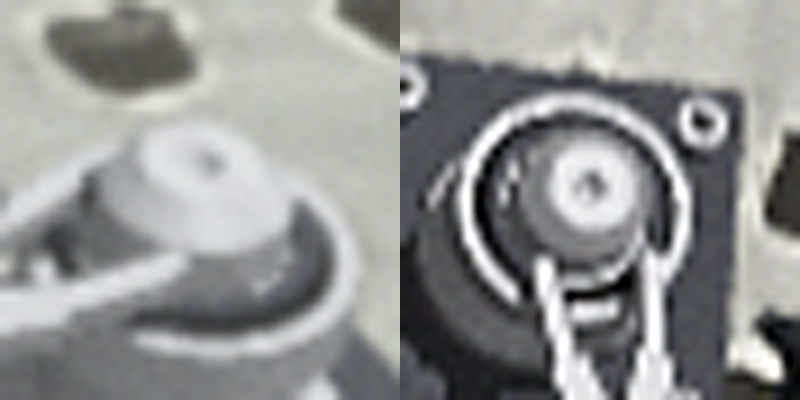

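Run:
```python
from station import bot
bot.pause(.3);print(bot.get_ee_pos(),bot.get_wrist_force(),bot.get_grip_width(),bot.get_clock());bot.job_done()
```

```text
[0.48481235 0.02359537 0.06650663] [-0.92614503 -0.17361137 -2.92055294] 0.3859020718226062 27.075
the job is handed in; nothing more can be done
```

I pressed the bearing home and brought the spread circlip to the groove. I handed the job in at 27.1 s with the pliers still squeezed.

**Bearing:** three guarded presses (30, 30 and 40 N) all stopped at the same height. In the picture afterwards, the seal ring sits where a bearing that is home should appear.

**Squeeze:** the handles look parallel under a 70 N grip. The circle fit gave a mean ring radius of 21.6 mm, which means an opening of about 39 mm, so fully spread. The grip reading of 0.385 scales to about 33 mm rather than the 36 mm given. I put that down to the gripper's scale and did not resolve it.

**Height:** I set this from a light touch of the pliers on clear bench, so that I did not have to touch the bearing. It puts the circlip centre at about 63.7 mm, against 63.5 mm for the groove. Force changes over the last few millimetres were under 0.5 N, so there was no sign of contact with the stub or bearing. The last picture shows the ring around the stub just above the bearing.

**Checks that disagreed:**
- **Camera bias:** the two cameras differ by about 2–3 mm in absolute position. I centred the circlip relative to the stub, mostly from the top view.
- **Possible low circlip:** the scene camera alone hinted that the circlip sat 1–2 mm lower. The bench touch and the contact-free descent argue against that.

**Bystanders:** I kept clear of the other things on the bench by planning, but did not check them again in the final pictures.

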